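# Load the ring transformer tester from the parts bin

### The job

Get the large ring transformer out of the blue parts bin, for instance by hooking a finger in its hole and drawing it over the low sloping front, and slide it flat into the tester's nest, fully home against the back stop. Then push the tester's lever all the way over, away from the nest's open side, to start the test. Leave the small ring in the bin, do not turn the large ring onto its edge, and leave everything else on the bench where it is.

Things in the scene. Friction and masses are not known exactly. Their poses are not given: they have to be found in the camera images.
- large_ring: the large ring transformer: black plastic ring lying flat, 100 outside diameter, 60 hole, 40 high, about 0.3 kg; two flat brass screws on top. Origin: centre of its underside, z along the hole. At first it lies on the bin's inner floor, on either the left or the right half. Any yaw.
- small_ring: the small ring transformer: same look, 70 outside diameter, 34 hole, 30 high, about 0.14 kg, lying flat in the other half of the bin. Origin: centre of its underside. It stays in the bin.
- bin: blue parts bin with low sloping front, fixed, 194 (x) by 250 (y). Origin: centre of its underside; +x points to the back wall, -x out over the front. Inner floor 4 above the bench, flat from x = -25 to +95. Inner faces of the side walls at y = -121 and +121. Side and back walls 65 high, side walls 42 high along the slope.
- tester: bench tester, fixed. Origin: seat centre, on the bench; +x points into the nest to its back stop, -x out of its open side. Aluminium nest fences 30 high, no floor: stop face at x = 50.5, side faces at y = -54.5 and +54.5, x = -25 to 50, flaring to about +-71 at x = -54. Instrument 60 high from x = 67 to 177; plate under the lever 12 high, y = -62 to -132, x = -28 to 177.
- seat (a point): the point on the bench where the centre of the large ring's underside lies when it is fully home in the nest; axes as tester
- switch (a joint): the tester's black lever, 75 long, pivot at x = 0, y = -108 in the tester's frame: 0 = leaning towards tester -x, 1.0 rad = fully over towards tester +x; it has friction and stays where it is left; it starts near 0
- switch_tip (a point): centre of the tip of the lever, moves with it along an arc in the tester's x-z plane
- cup: white paper-coloured cup, 72 across, 90 high, bystander; origin centre of underside
- tape: pale roll of tape lying flat, 104 outside, 76 hole, 45 high, bystander on the bench; origin centre of underside
- multimeter: black hand multimeter lying flat, 170 x 80 x 38, bystander; origin centre of underside
- screwdriver: screwdriver lying on the bench, bystander; long axis x
- spool: steel-coloured solder spool standing upright, 56 across, 50 high, bystander; origin centre of underside
- flux: white bottle standing upright, 40 across, 100 high, bystander; origin centre of underside
- bin_lip (a point): middle of the bin's front lip, at bin x = -95, 20 above the bench. The inside slopes up evenly from the flat floor at bin x = -25 to this lip; outside it drops straight to the bench. Axes as bin.
Things that resemble listed ones, but are neither listed nor needed, are in the scene too. Leave any orange or purple look-alike of the large_ring alone.

How it is judged:
On the way, in this order (a step that is already met when the one before it is completed fails the run):
1. the large ring is out of the bin, the lever not yet pushed (horizontal distance between large_ring and bin above 0.16 m and value of joint switch below 0.25 rad), for 0.1 s.
2. the large ring lies flat and fully home in the nest, before the lever is pushed (horizontal distance between large_ring and seat below 0.009 m and height (world z) of large_ring below 0.004 m and angle between large_ring's own z axis and vertical below 0.07 rad and value of joint switch below 0.25 rad), for 0.2 s.
At the end, for the whole second after the job is handed in: the large ring lies flat (within 4 degrees) and still on the bench in the nest, its centre within 9 mm of the seat; the lever is over to at least 0.88 of its 1.0 rad; the small ring is still in the bin (horizontal distance between large_ring and seat below 0.009 m and height (world z) of large_ring below 0.004 m and angle between large_ring's own z axis and vertical below 0.07 rad and linear speed of large_ring below 0.01 m/s and value of joint switch above 0.88 rad and horizontal distance between small_ring and bin below 0.13 m and x of small_ring in the frame of bin above -0.07 m and height (world z) of small_ring below 0.03 m); the robot touches nothing.
It fails at once if the large ring is turned onto its edge (tilted over 60 degrees) (angle between large_ring's own z axis and vertical above 1.05 rad).
It fails at once if a bystander on the bench is moved more than 30 mm (distance of any of cup, tape, multimeter, screwdriver, spool, flux from where it was at the start of the episode above 0.03 m).
It also fails if it takes over 59 s, if anything falls off the work surface, if the arm or the gripper's body presses on something with over 40 N, if the wrist force passes 120 N, or if a joint passes its speed limit or range.

### The arm

A 6-joint arm with a two-finger parallel gripper is mounted at the origin on the work surface. World frame = base frame: x ahead of the robot, y to its left, z up, the work surface at z = 0. Lengths are in m, angles in rad, forces in N, time in s.
With the tool pointing down it reaches from about 0.425 to 0.95 m from the base axis. Payload 3.5 kg.
Tool frame: the origin (TCP) lies midway between the tips of the shut fingers; the grasp point (between the pads) lies 19 mm behind it; z points along the fingers, y is the line along which they close (so a half turn about z gives the same grasp; the last joint's range is limited). The gripper opens to 85 mm and grips with 20 to 120 N. Pads are 22 mm wide; open, the fingers measure 114 mm over their backs; the gripper's body (76 mm by 85 mm) begins 54 mm behind the grasp point. The pads swing forward as they close: fully open they stand 13 mm farther back than shut.
Start: joints at [1.191, 0.286, 1.577, -0, 1.279, -0.15], TCP at [0.154, 0.657, 0.231] pointing down, gripper open.
Joint ranges: [-2.77, 2.77], [-0.9, 2.22], [0.21, 2.48], [-1.53, 4.67], [0.24, 2.81], [-2.84, 2.84]. Speed limits (rad/s): [2.79, 2.79, 3.14, 3.14, 3.14, 3.14].

### API

Orientations are given as a unit quaternion [x, y, z, w].
In Python, from plant import ctrl, cams, order gives the robot as it stands.
- The arm moves only by the tool move_arm, never from a script. Its argument "plan" is one flat list of numbers, 7 for each row, row after row: the shift along the world's x, y, z in mm, then the turn, a rotation vector about the world's x, y, z in degrees, then the finger opening in mm, from 0 to 85.4. A call has 1 to 12 rows; each row shifts and turns the commanded pose from where the row before left it; what a row does not reach is not made up. A row lasts 1/10 s, in which the tool goes at most 50 mm and 8.59 degrees, less where a joint would pass 70% of its speed; a pose out of reach is approached as far as the arm can. A call is refused whole if a number of a shift passes 50 or a number of a turn 8.59, either way. A call with a gripper value outside its range is refused whole. The fingers move at their own pace and stop on an object; "newtons" is the grip in N (left out, the last holds). Time passes only in rows, so rows that do not move let the fingers close. It gives the time, the measured TCP pose, the force, the opening and the grip force at its end, in the units of the state.
- ctrl.get_state(): the state, without advancing time (a new reading comes with each control period).
- cams.read_camera(name): name is "scene" or "side" or "wrist"; returns a dict with "color" (400x640x3 uint8, red, green, blue), "fov_y" (degrees; the focal length in pixels is half the picture's height over the tangent of half this angle, whatever the lens; pixels are square), "cx", "cy" (the principal point, pixels), "k1" (the pictures are not rectified: a ray, as slopes to the right and down, at radius r is drawn at 1 + k1 r^2 times it, then the intrinsics apply), "origin" and "orientation" of the camera in the world; the wrist camera has in their place "T_tool_cam" (4x4, takes a point from camera to tool coordinates, whose origin is the TCP and whose axes are the flange's). Camera axes: x right, y up, looking along -z (the intrinsics and any distortion apply to the point x, -y, -z); pixel columns grow to the right and rows downward; lengths in m; the calibration is good to about 2 mm. A picture is of the moment at which its call begins: read the wrist's pose just before it. There is no depth.
- order.sign_off(): hands the job in; it is judged then, once.
The state is a dict: "time": time; "qpos": joint angles; "dq": joint speeds; "joint_efforts": joint torques, N m; "eef_pos": TCP position; "tcp_rot": TCP orientation; "contact_force": force on the tool from outside, world axes, zero at the start; "wrist_torque": the same for the moment, N m; "opening": opening from 0.0 (shut) to 1.0 (fully open); "finger_force": force on a finger pad.
Only numpy, scipy, OpenCV 4.12 (cv2) and the standard library are available. Lean on these libraries where they do the work, as an engineer would, in place of code of your own. Each camera call takes 0.05 s, during which the arm holds its last target. There are 200 camera calls.

## Working session

There is one attempt and no reset: what is moved stays moved. The work goes in short steps, Python scripts to look and compute and a tool call to move; the robot and the scene stay as the last step left them, time stands still between calls to the robot, and variables do not carry over. Pictures are saved under pics/ and viewed, at most 10 in all, crops included, and the job is handed in when it is done.

Besides the shell and the picture viewer there is one more tool, called after ">>>" as a command line: name --argument value ..., lists and objects as JSON in quotes. move_arm: Moves the arm, as the interface text tells. Its arguments: {"type":"object","properties":{"plan":{"type":"array","items":{"type":"number"}},"newtons":{"type":"number"}},"required":["plan"]}

```bash
mkdir -p pics
cat > h.py <<'E'
import numpy as np, cv2
from scipy.spatial.transform import Rotation as R
from plant import ctrl, cams, order
def shot(name):
    s=ctrl.get_state(); c=cams.read_camera(name)
    h=c["color"].shape[0]; c["f"]=h/2/np.tan(np.radians(c["fov_y"])/2)
    if name=="wrist":
        T=np.array(c["T_tool_cam"]); Rt=R.from_quat(s["tcp_rot"]).as_matrix()
        c["o"]=np.array(s["eef_pos"])+Rt@T[:3,3]; c["R"]=Rt@T[:3,:3]
    else:
        c["o"]=np.array(c["origin"]); q=np.array(c["orientation"])
        c["R"]=R.from_quat(q).as_matrix() if q.size==4 else q.reshape(3,3)
    return c
def rays(c,uv):
    uv=np.atleast_2d(np.array(uv,float)); d=(uv-[c["cx"],c["cy"]])/c["f"]
    s=d.copy()
    for _ in range(20): s=d/(1+c["k1"]*(s**2).sum(1,keepdims=True))
    return np.c_[s[:,0],-s[:,1],-np.ones(len(s))]@c["R"].T
def plane(c,uv,z):
    r=rays(c,uv); return c["o"]+r*((z-c["o"][2])/r[:,2])[:,None]
def save(c,n): cv2.imwrite("pics/"+n,c["color"][:,:,::-1])
def px(c,P):
    p=(np.atleast_2d(P)-c["o"])@c["R"]; s=np.c_[p[:,0],-p[:,1]]/-p[:,2:]
    s=s*(1+c["k1"]*(s**2).sum(1,keepdims=True)); return s*c["f"]+[c["cx"],c["cy"]]
E
python3 - <<'E'
from h import *
for n in("scene","side","wrist"):
    c=shot(n); save(c,n+"0.png"); print(n,c["o"],c["f"],c["cx"],c["cy"],c["k1"],-c["R"][:,2])
s=ctrl.get_state();print(s["eef_pos"],s["tcp_rot"],s["time"],c["T_tool_cam"])
E
```

```text
scene [1.06382108 0.82721216 0.96064317] 438.2676044975784 317.60602661602155 199.03891044019252 0.024941111356719725 [-0.37584677 -0.63514002 -0.67478617]
side [-0.13756586 -0.83777924  0.73214801] 361.96701253936055 320.74812090002234 198.35803355263718 -0.0032174679206442717 [ 0.55291982  0.67127578 -0.49362789]
wrist [0.0787034  0.67431178 0.3729034 ] 356.7346706867581 323.4463126526477 200.87896121825628 -0.06479972804936537 [ 0.29019099 -0.07010416 -0.9543975 ]
[0.15351094 0.65678751 0.23023823] [ 1.14638493e-01  9.93406846e-01 -8.86522160e-04 -2.61800249e-04] 0.15 [[ 2.23104625e-04  9.54311439e-01  2.98813701e-01  7.68841622e-02]
 [ 9.99999956e-01 -2.71994933e-04  1.22026734e-04 -1.89404565e-04]
 [ 1.97727321e-04  2.98813661e-01 -9.54311457e-01 -1.42805733e-01]
 [ 0.00000000e+00  0.00000000e+00  0.00000000e+00  1.00000000e+00]]
```

View pics/scene0.png

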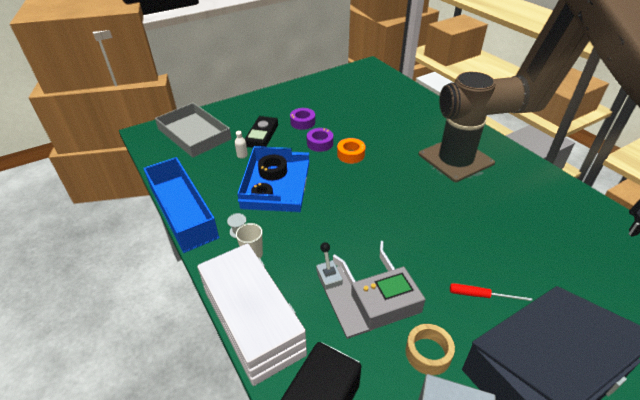

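View pics/side0.png

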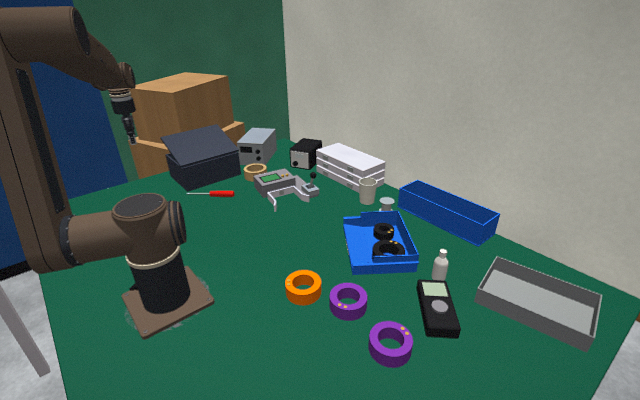

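The scene view shows the open blue bin at (275,180) with two black rings at (272,165) and (262,188). The tester is at (375,290) with its lever knob at (325,247). The orange ring (351,150) and the purple ones (320,139) and (302,118) are decoys outside the bin. The bigger ring appears to be the one at (272,165), which I'll check in an enlarged crop.

Run:
```python
from h import *
c=shot("scene"); im=c["color"][:,:,::-1]
a=cv2.resize(im[135:220,225:325],None,fx=5,fy=5,interpolation=cv2.INTER_CUBIC)
b=cv2.resize(im[230:340,305:435],None,fx=5,fy=5,interpolation=cv2.INTER_CUBIC)[:,:]
d=shot("side"); e=d["color"][:,:,::-1]
s=cv2.resize(e[205:280,335:425],None,fx=5,fy=5,interpolation=cv2.INTER_CUBIC)
W=np.zeros((600,800,3),np.uint8)
W[:340,:400]=cv2.resize(im[135:220,225:325],(400,340),interpolation=cv2.INTER_CUBIC)
W[:300,400:760]=cv2.resize(e[205:280,335:425],(360,300),interpolation=cv2.INTER_CUBIC)
W[340:600,:308]=cv2.resize(im[230:340,305:435],(308,260),interpolation=cv2.INTER_CUBIC)
W[300:580,320:800]=cv2.resize(e[160:216,240:336],(480,280),interpolation=cv2.INTER_CUBIC)
cv2.imwrite("pics/crop1.png",W)
```

```text
(no output)
```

View pics/crop1.png

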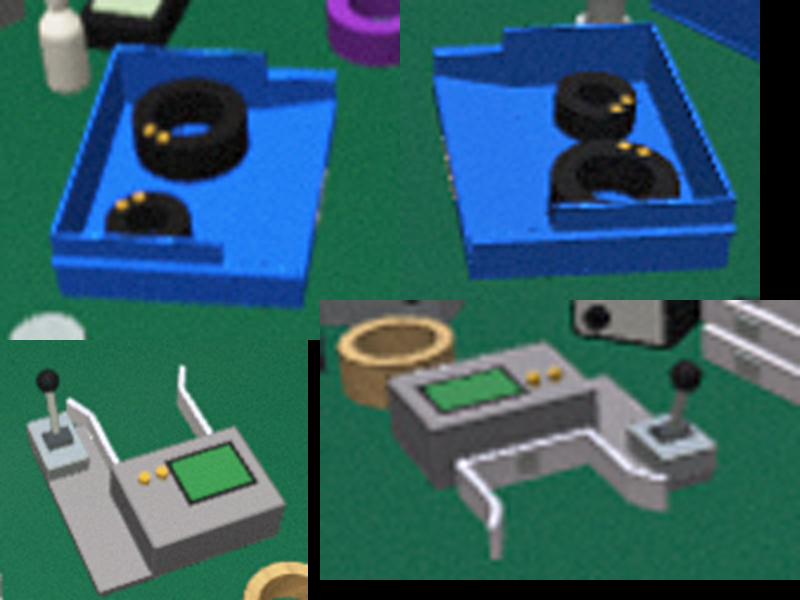

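Run:
```python
from h import *
np.set_printoptions(precision=4,suppress=True)
c=shot("scene"); d=shot("side")
P=lambda n,k,uv,z:print(n,*[tuple(p[:2].round(4)) for p in plane(k,uv,z)])
P("ringS",c,[272.5,163],.044);P("ringSide",d,[388.7,248],.044)
P("backS .065",c,[[254.25,146.5],[239.25,193.75]],.065)
P("botS",c,[[240.75,208.75],[300.5,211]],0)
P("back side .065",d,[[398.5,211.25],[418.25,255]],.065)
P("bot side",d,[[417,272],[352.5,274.5]],0)
P("instr S",c,[[352.3,285.3],[405,267.6],[424.9,300.1],[371.3,317.4]],.06)
P("instr side",d,[[253.6,177],[285,168.6],[295.4,177.6],[263,186.4]],.06)
a=rays(c,[325.3,246.9])[0];b=rays(d,[313.2,175.2])[0]
M=np.c_[a,-b];t=np.linalg.lstsq(M,d["o"]-c["o"],rcond=None)[0]
print("knob",c["o"]+a*t[0],d["o"]+b*t[1])
# small ring, bystanders approx
P("small",c,[[262,185]],.034);P("orange/purples",c,[[351,146],[320,136],[302,115]],.04)
P("cup",c,[250,252],.0);P("flux",c,[241,156],0)
```

```text
ringS (np.float64(0.589), np.float64(-0.2731))
ringSide (np.float64(0.5923), np.float64(-0.2786))
backS .065 (np.float64(0.6111), np.float64(-0.3659)) (np.float64(0.7567), np.float64(-0.1647))
botS (np.float64(0.7595), np.float64(-0.1679)) (np.float64(0.6036), np.float64(-0.0579))
back side .065 (np.float64(0.7562), np.float64(-0.1793)) (np.float64(0.6096), np.float64(-0.3737))
bot side (np.float64(0.6133), np.float64(-0.376)) (np.float64(0.4588), np.float64(-0.2579))
instr S (np.float64(0.6548), np.float64(0.2987)) (np.float64(0.5072), np.float64(0.3245)) (np.float64(0.5305), np.float64(0.4268)) (np.float64(0.6691), np.float64(0.3975))
instr side (np.float64(0.5187), np.float64(0.4027)) (np.float64(0.6669), np.float64(0.384)) (np.float64(0.6482), np.float64(0.2814)) (np.float64(0.503), np.float64(0.3031))
knob [0.6636 0.1858 0.1008] [0.6665 0.1837 0.101 ]
small (np.float64(0.6658), np.float64(-0.1991))
orange/purples (np.float64(0.3036), np.float64(-0.2162)) (np.float64(0.3644), np.float64(-0.3293)) (np.float64(0.3483), np.float64(-0.491))
cup (np.float64(0.8106), np.float64(0.0124))
flux (np.float64(0.6446), np.float64(-0.4245))
```

Two black rings lie in the bin: a bigger one at scene (272,163) and a smaller one at (262,185). Only the first fits the large ring, since in the crop its outside is about 1.4 times as wide, and it has the brass screws. The bin's low front faces the robot's side. The tester's open side faces -y in the world frame. I'll go above the tester first for a close look.

>>> move_arm --plan '[30,-36,14,0,0,0,85,30,-36,14,0,0,0,85,30,-36,14,0,0,0,85,30,-36,14,0,0,0,85,30,-36,14,0,0,0,85,30,-36,14,0,0,0,85,30,-36,14,0,0,0,85,30,-36,14,0,0,0,85,30,-36,14,0,0,0,85,30,-36,14,0,0,0,85,30,-36,14,0,0,0,85,30,-36,14,0,0,0,85]'

```text
time: 1.55
eef_pos: [0.5145, 0.2236, 0.4002]
tcp_rot: [0.115, 0.993, 0.0, 0.0]
contact_force: [0.5, 1.1, 0.6]
opening: 0.992
finger_force: 0.0
```

Run:
```python
from h import *
c=shot("wrist"); c=shot("wrist"); save(c,"w1.png"); np.savez("w1.npz",**{k:c[k] for k in("f","cx","cy","k1","o","R")})
print(ctrl.get_state()["eef_pos"],c["o"],-c["R"][:,2])
```

```text
[0.5170999  0.22120431 0.40140702] [0.44334822 0.23676596 0.54459562] [ 0.29744052 -0.0737081  -0.95189088]
```

View pics/w1.png

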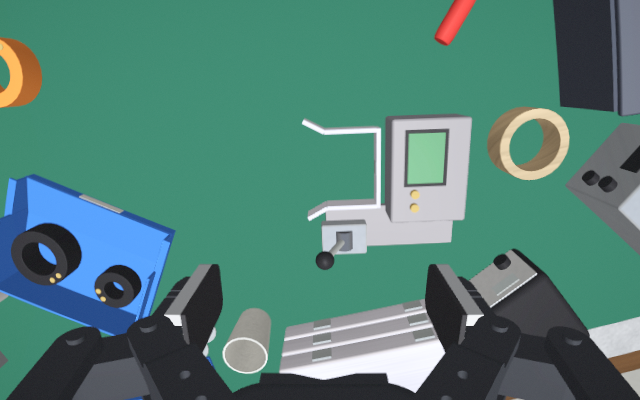

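The wrist view shows the tester with its fences from (305,120) to (380,205), the lever knob at (325,260) and the bin at the lower left, with the large ring at (45,253) and the small ring at (118,285). I'll measure the fences and rings on their height planes.

Run:
```python
from h import *
np.set_printoptions(precision=4,suppress=True)
c=dict(np.load("w1.npz")); im=cv2.imread("pics/w1.png")
g=im.min(2)
roi=np.zeros_like(g);roi[112:226,298:386]=1
m=((g>205)&(roi>0)); v,u=np.nonzero(m); print(m.sum())
p=plane(c,np.c_[u,v],.03)[:,:2]
# stop bar: u>372 ; side bars: u 330..368
def fit(s,n):
    vx,vy,x,y=cv2.fitLine(p[s].astype(np.float32),2,0,.01,.01).ravel(); print(n,s.sum(),np.degrees(np.arctan2(vy,vx)),x,y)
    q=p[s]-[x,y]; print("  width",np.percentile(q@[-vy,vx],[2,98]),"len",np.percentile(q@[vx,vy],[1,99]))
fit((u>373)&(v>135)&(v<200),"stop"); fit((u>330)&(u<368)&(v<150),"L"); fit((u>332)&(u<368)&(v>190),"R")
for uvs,z,n in(([[390,117],[471,117],[464,220],[389,220]],.06,"instr"),([[325,260]],.1,"knob"),([[303,122],[309,218]],.03,"flare tips")): print(n,plane(c,uvs,z)[:,:2])
# rings
for n,(u0,u1,v0,v1),z in(("large",(5,85,218,290),.044),("small",(88,145,258,312),.034)):
    k=(im.max(2)<70).astype(np.uint8); r=np.zeros_like(k); r[v0:v1,u0:u1]=1
    cs=max(cv2.findContours(k*r,cv2.RETR_EXTERNAL,cv2.CHAIN_APPROX_NONE)[0],key=cv2.contourArea)
    print(n,plane(c,cv2.fitEllipse(cs)[0],z/2)[:,:2],cv2.fitEllipse(cs))
print("hole large top, click",plane(c,[[42,251]],.044))
```

```text
1594
stop 261 -11.165428 0.5718817 0.28781584
  width [-0.0034  0.0026] len [-0.0453  0.0486]
L 166 78.79544 0.51040775 0.25690815
  width [-0.003   0.0031] len [-0.0257  0.0258]
R 475 76.27473 0.6309459 0.23304948
  width [-0.0109  0.0111] len [-0.0268  0.0258]
instr [[0.5012 0.313 ]
 [0.5258 0.4198]
 [0.6714 0.3928]
 [0.6454 0.2852]]
knob [[0.6665 0.1843]]
flare tips [[0.483  0.1962]
 [0.6259 0.1688]]
large [[ 0.5876 -0.2841]] ((45.748779296875, 253.2095947265625), (57.81232833862305, 67.78128814697266), 87.66448974609375)
small [[ 0.675 -0.186]] ((118.31405639648438, 285.3663024902344), (40.05912780761719, 42.50582504272461), 81.59502410888672)
hole large top, click [[ 0.5765 -0.2668  0.044 ]]
```

>>> move_arm --plan '[5.5,-38.5,-8.5,0,0,-7.25,60,5.5,-38.5,-8.5,0,0,-7.25,60,5.5,-38.5,-8.5,0,0,-7.25,60,5.5,-38.5,-8.5,0,0,-7.25,60,5.5,-38.5,-8.5,0,0,-7.25,60,5.5,-38.5,-8.5,0,0,-7.25,60,5.5,-38.5,-8.5,0,0,-7.25,60,5.5,-38.5,-8.5,0,0,-7.25,60,5.5,-38.5,-8.5,0,0,-7.25,60,5.5,-38.5,-8.5,0,0,-7.25,60,5.5,-38.5,-8.5,0,0,-7.25,60,5.5,-38.5,-8.5,0,0,-7.25,60]'

```text
time: 2.85
eef_pos: [0.5798, -0.2374, 0.2968]
tcp_rot: [0.768, 0.64, 0.0, -0.0]
contact_force: [0.4, 0.1, -0.5]
opening: 0.704
finger_force: 0.0
```

Run:
```python
from h import *
c=shot("wrist"); c=shot("wrist"); save(c,"w2.png"); np.savez("w2.npz",**{k:c[k] for k in("f","cx","cy","k1","o","R")})
s=ctrl.get_state();print(s["eef_pos"],s["qpos"],c["o"],c["R"])
```

```text
[ 0.579004   -0.23981773  0.29455278] [-5.53974432e-01  1.41965376e-01  1.63074266e+00 -1.03616762e-03
  1.37228807e+00 -3.70704591e-01] [ 0.59341397 -0.16753626  0.43688689] [[ 0.98205428  0.17928848  0.05852379]
 [-0.18859012  0.93645888  0.29576769]
 [-0.00177739 -0.30149694  0.95346549]]
```

View pics/w2.png

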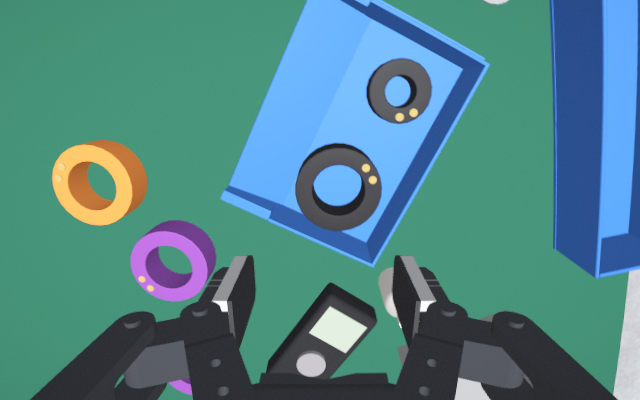

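The rings in the bin are clear: the large one is at (338,187), centred in the lower half, and the small one at (399,91). I'll fit a circle to the large ring's lower rim, where the top edge is the silhouette, and check for a radius of 50.

Run:
```python
from h import *
np.set_printoptions(precision=4,suppress=True)
c=dict(np.load("w2.npz")); im=cv2.imread("pics/w2.png")
k=(im.max(2)<95).astype(np.uint8); r=np.zeros_like(k); r[135:240,288:390]=1
cs=max(cv2.findContours(k*r,cv2.RETR_EXTERNAL,cv2.CHAIN_APPROX_NONE)[0],key=cv2.contourArea)[:,0]
print(cs.min(0),cs.max(0))
cs=cs[cs[:,1]>195]; p=plane(c,cs,.044)[:,:2]
A=np.c_[2*p,np.ones(len(p))]; x=np.linalg.lstsq(A,(p**2).sum(1),rcond=None)[0]
print("ring",x[:2],"r",np.sqrt(x[2]+x[0]**2+x[1]**2))
# hole rim: blue in upper half bounded by top rim? upper edge of hole = top rim
b=((im[:,:,0]>180)&(im[:,:,2]<120)).astype(np.uint8); r[:]=0; r[158:212,308:368]=1
h=max(cv2.findContours(b*r,cv2.RETR_EXTERNAL,cv2.CHAIN_APPROX_NONE)[0],key=cv2.contourArea)[:,0]
h=h[h[:,1]<180]; p=plane(c,h,.044)[:,:2]
A=np.c_[2*p,np.ones(len(p))]; x=np.linalg.lstsq(A,(p**2).sum(1),rcond=None)[0]
print("hole",x[:2],"r",np.sqrt(x[2]+x[0]**2+x[1]**2))
print("bin back corners .065",plane(c,[[488,65],[373,265]],.065)[:,:2],"front low corner z.042",plane(c,[[222,197]],.042)[:,:2])
print("small top", plane(c,[[400,91]],.034)[:,:2])
s=ctrl.get_state(); print(s["eef_pos"],s["tcp_rot"],s["opening"])
```

```text
[296 144] [380 229]
ring [ 0.5876 -0.2801] r 0.047855874501011746
hole [ 0.588 -0.279] r 0.028651455721272846
bin back corners .065 [[ 0.7585 -0.1742]
 [ 0.6124 -0.3705]] front low corner z.042 [[ 0.4541 -0.2632]]
small top [[ 0.6742 -0.185 ]]
[ 0.579  -0.2398  0.2946] [ 0.7688  0.6395 -0.001  -0.0015] 0.7056023378866794
```

>>> move_arm --plan '[-15,-16,-30,0,0,0,52,-15,-16,-30,0,0,0,52,0,0,-45,0,0,0,52,0,0,-45,0,0,0,52,0,0,-45,0,0,0,52,0,0,-40,0,0,0,52,0,0,-25,0,0,0,52,0,0,-16,0,0,0,52,0,0,0,0,0,0,52]'

```text
time: 3.85
eef_pos: [0.5485, -0.2668, 0.019]
tcp_rot: [0.767, 0.642, -0.001, -0.002]
contact_force: [-0.0, 0.3, -0.0]
opening: 0.608
finger_force: 0.0
```

>>> move_arm --plan '[0,0,0,0,0,0,10,0,0,0,0,0,0,10,0,0,0,0,0,0,10,0,0,0,0,0,0,10,0,0,0,0,0,0,10,0,0,0,0,0,0,10,0,0,0,0,0,0,10]' --newtons 60

```text
time: 4.55
eef_pos: [0.5516, -0.2701, 0.0242]
tcp_rot: [0.767, 0.642, 0.001, 0.003]
contact_force: [-0.1, 0.3, 6.4]
opening: 0.223
finger_force: 67.7
```

>>> move_arm --plan '[0,0,8,0,0,0,10,0,0,15,0,0,0,10,0,0,20,0,0,0,10,0,0,25,0,0,0,10,0,0,25,0,0,0,10,0,0,20,0,0,0,10,0,0,0,0,0,0,10]'

```text
time: 5.25
eef_pos: [0.5514, -0.2699, 0.1386]
tcp_rot: [0.767, 0.642, 0.001, 0.003]
contact_force: [-0.1, -0.3, -2.6]
opening: 0.224
finger_force: 67.4
```

Run:
```python
from h import *
c=shot("wrist"); s=shot("side")
a=cv2.resize(s["color"][150:300,280:480],(800,600))
cv2.imwrite("pics/lift.png",np.hstack([cv2.resize(a,(400,300)),cv2.resize(c["color"],(400,300))])[:,:,::-1])
```

```text
(no output)
```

View pics/lift.png

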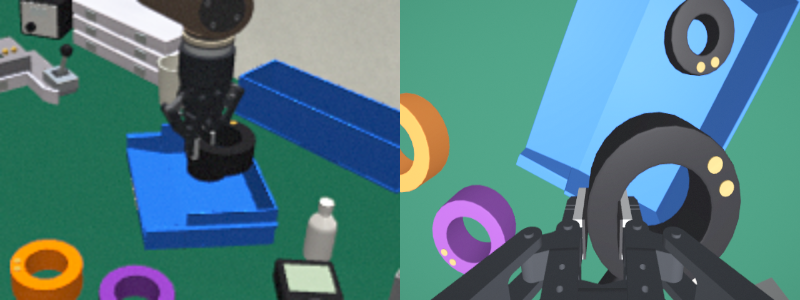

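>>> move_arm --plan '[-1,31.5,0,0,0,7.5,10,-1,31.5,0,0,0,7.5,10,-1,31.5,0,0,0,7.5,10,-1,31.5,0,0,0,7.5,10,-1,31.5,0,0,0,7.5,10,-1,31.5,0,0,0,7.5,10,-1,31.5,0,0,0,7.5,10,-1,31.5,0,0,0,7.5,10,-1,31.5,0,0,0,7.5,10,-1,31.5,0,0,0,7.5,10,-1,31.5,0,0,0,7.5,10,-1,31.5,0,0,0,7.5,10]'

```text
time: 6.55
eef_pos: [0.536, 0.1104, 0.132]
tcp_rot: [0.086, 0.996, -0.0, -0.002]
contact_force: [-0.6, 0.3, -2.0]
opening: 0.223
finger_force: 68.3
```

Run:
```python
from h import *
np.set_printoptions(precision=4,suppress=True)
c=shot("wrist"); c=shot("wrist"); im=c["color"]; save(c,"w3.png")
s=ctrl.get_state(); p=np.array(s["eef_pos"]); y=R.from_quat(s["tcp_rot"]).as_matrix()[:,1]
print(p,y,s["qpos"],s["opening"])
O=np.array([.565,.235]);u=np.array([.191,.982]);v=np.array([-.982,.191])
for o in(p[:2]-O,): print("tcp in tester",o@u,o@v)
q=px(c,np.r_[p[:2]+.04*y[:2]*np.sign(y[1]),p[2]+.02]); print("pred ring top centre px",q)
```

```text
[0.5356 0.1123 0.132 ] [0.1711 0.9853 0.0002] [ 0.0207  0.1139  1.9703  0.0012  1.0619 -1.3787] 0.2190331565258459
tcp in tester -0.1261140626466453 0.005406283746516267
pred ring top centre px [[419.2779 294.9014]]
```

View pics/w3.png

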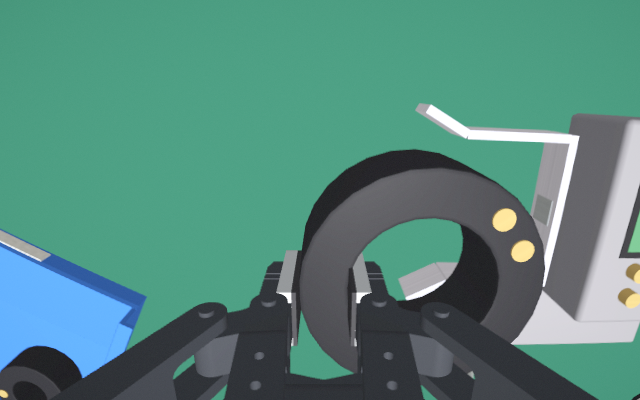

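The ring is held flat, with its top centred at about (422,278). It sits roughly 10 mm to the left of the nest axis, so I'll shift it over and lower it at the nest mouth.

>>> move_arm --plan '[5,-1,-30,0,0,-1,10,5,-1,-30,0,0,0,10,0,0,-25,0,0,0,10,0,0,-15,0,0,0,10,0,0,-8,0,0,0,10,0,0,0,0,0,0,10]'

```text
time: 7.25
eef_pos: [0.5467, 0.1069, 0.0249]
tcp_rot: [0.098, 0.995, -0.0, -0.001]
contact_force: [-0.5, -0.1, -2.3]
opening: 0.223
finger_force: 68.4
```

Run:
```python
from h import *
np.set_printoptions(precision=4,suppress=True)
c=shot("wrist"); c=shot("wrist"); save(c,"w4.png")
d=shot("scene"); e=shot("side")
W=np.hstack([c["color"],np.vstack([cv2.resize(d["color"][210:330,290:440],(250,200)),cv2.resize(e["color"][150:230,230:330],(250,200))])])
cv2.imwrite("pics/w4v.png",cv2.resize(W,(800,360))[:,:,::-1])
s=ctrl.get_state(); p=np.array(s["eef_pos"])
O=np.array([.565,.235]);u=np.array([.191,.982]);v=np.array([-.982,.191]);o=p[:2]-O
print(p,s["contact_force"],"tcp in tester",o@u,o@v)
```

```text
[0.549  0.1072 0.0279] [-0.2158 -0.7156 -1.5498] tcp in tester -0.12854318337017415 -0.00868904660826195
```

View pics/w4v.png

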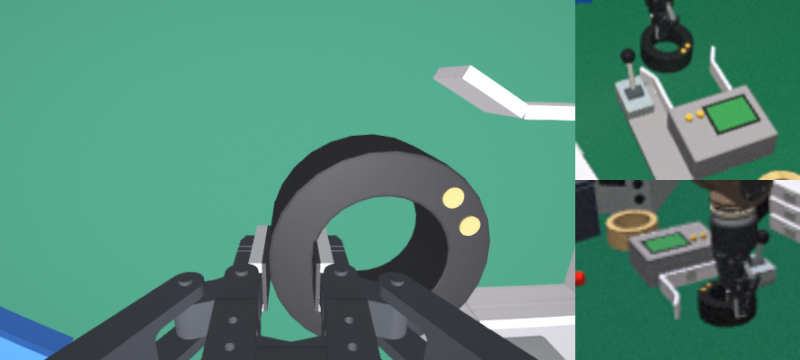

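>>> move_arm --plan '[0,0,-4,0,0,0,10,2.3,11.8,0,0,0,0,10,2.3,11.8,0,0,0,0,10,2.3,11.8,0,0,0,0,10,2.3,11.8,0,0,0,0,10,0,0,0,0,0,0,10]'

```text
time: 8.05
eef_pos: [0.5573, 0.1564, 0.0225]
tcp_rot: [0.096, 0.995, 0.0, 0.0]
contact_force: [0.5, -0.1, -2.0]
opening: 0.223
finger_force: 68.3
```

Run:
```python
from h import *
np.set_printoptions(precision=4,suppress=True)
O=np.array([.565,.235]);u=np.array([.191,.982]);v=np.array([-.982,.191])
P=np.mean([ctrl.get_state()["eef_pos"] for _ in range(3)],0)
c=shot("wrist"); im=c["color"][:,:,::-1]; save(c,"w5.png")
s=ctrl.get_state(); p=np.array(s["eef_pos"]);o=p[:2]-O
print(p,s["contact_force"],"tcp in tester",o@u,o@v)
cv2.imwrite("pics/w5v.png",im)
```

```text
[0.557  0.1556 0.0223] [ 0.5145 -0.3469 -2.1335] tcp in tester -0.07949776712828302 -0.0073281803919121955
```

View pics/w5v.png

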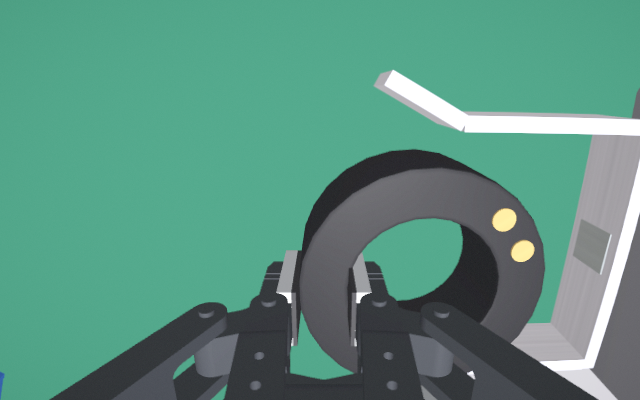

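The ring, with its top centred at about (422,279), is at the nest mouth between the fence lines at rows 131 and 362. I'll compute its lateral offset from these.

Run:
```python
from h import *
np.set_printoptions(precision=4,suppress=True)
O=np.array([.565,.235]);u=np.array([.191,.982]);v=np.array([-.982,.191])
c=shot("wrist"); im=c["color"]; T=lambda q:np.c_[(q[:,:2]-O)@u,(q[:,:2]-O)@v]
print("fences",T(plane(c,[[480,131],[620,133],[560,364],[585,362]],.03)))
m=(im.max(2)<95).astype(np.uint8); m[:,:300]=0
cs=max(cv2.findContours(m,cv2.RETR_EXTERNAL,cv2.CHAIN_APPROX_NONE)[0],key=cv2.contourArea)[:,0]
cs=cs[(cs[:,0]>505)&(cs[:,0]<560)&(cs[:,1]>200)&(cs[:,1]<340)]; print(len(cs),cs[::15].tolist())
p=plane(c,cs,.0425)[:,:2]
# known radius 50 fit
from scipy.optimize import least_squares
r=least_squares(lambda x:np.hypot(*(p-x).T)-.05,p.mean(0)-[0,.03]); print("ring",T(r.x[None]),np.abs(r.fun).max())
print("click",T(plane(c,[[422,279],[302,279],[543,265]],.0425)))
```

```text
fences [[-0.0202  0.055 ]
 [ 0.0373  0.0553]
 [ 0.0362 -0.0565]
 [ 0.0493 -0.0561]]
139 [[513, 339], [524, 324], [533, 309], [539, 294], [542, 279], [543, 264], [542, 249], [537, 234], [532, 219], [520, 204]]
ring [[-0.0422 -0.0053]] 0.0004538108953722336
click [[-0.0412 -0.0008]
 [-0.088  -0.0006]
 [ 0.0067  0.0047]]
```

>>> move_arm --plan '[-1,10.5,0,0,0,0,10,1,10,0,0,0,0,10,2,10,0,0,0,0,10,2,9,0,0,0,0,10,1,4,0,0,0,0,10,0,0,0,0,0,0,10]'

```text
time: 8.75
eef_pos: [0.5614, 0.1954, 0.0224]
tcp_rot: [0.096, 0.995, -0.004, -0.001]
contact_force: [-2.5, -10.6, 1.0]
opening: 0.226
finger_force: 69.1
```

```bash
cat > ring.py <<'E'
from h import *
from scipy.optimize import least_squares
np.set_printoptions(precision=4,suppress=True)
O=np.array([.565,.235]);u=np.array([.191,.982]);v=np.array([-.982,.191])
T=lambda q:np.c_[(q[:,:2]-O)@u,(q[:,:2]-O)@v]
c=shot("wrist"); im=c["color"]; save(c,"last.png")
s=ctrl.get_state(); p=np.array(s["eef_pos"]); print(p,s["contact_force"],"tcp",T(p[None]))
E
python3 - <<'E'
from ring import *
for z in (.040,.0425): 
  print(T(plane(c,[[422,279],[302,279],[543,265]],z)))
cv2.imwrite("pics/w6.png",im[:,:,::-1])
E
```

```text
[0.5614 0.1954 0.0223] [ -3.2235 -11.1366   1.8651] tcp [[-0.0396 -0.004 ]]
[[-0.0005  0.0012]
 [-0.0481  0.0011]
 [ 0.0481  0.007 ]]
[[-0.0012  0.0026]
 [-0.048   0.0025]
 [ 0.0464  0.0083]]
```

View pics/w6.png

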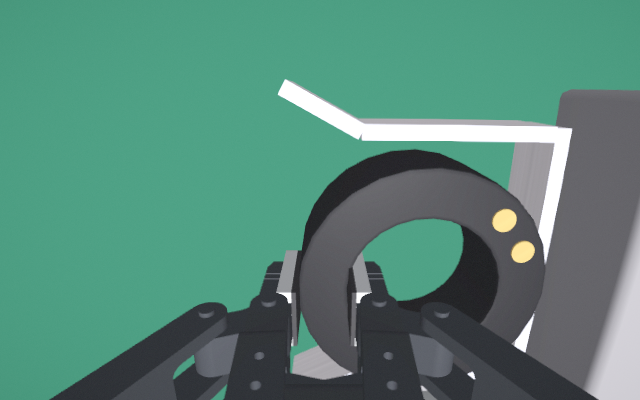

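The ring meets the stop with about 11 N, and the view shows it against the stop and between the fences. I'll release it and press it home with the outer pad.

>>> move_arm --plan '[0,-1,-1,0,0,0,30,0,0,0,0,0,0,40,0,0,0,0,0,0,40,0,0,0,0,0,0,40,1,5,0,0,0,0,40,1,5,0,0,0,0,40,1,4,0,0,0,0,40,1,3,0,0,0,0,40,0,2,0,0,0,0,40,0,0,0,0,0,0,40,0,0,0,0,0,0,40]'

```text
time: 9.9
eef_pos: [0.5628, 0.2053, 0.0208]
tcp_rot: [0.093, 0.996, -0.012, -0.006]
contact_force: [-7.6, -35.1, 12.9]
opening: 0.469
finger_force: 18.1
```

>>> move_arm --plan '[-1,-6,0,0,0,0,45,-1,-6,0,0,0,0,50,-1,-6,0,0,0,0,50,0,0,0,0,0,0,50,0,0,15,0,0,0,50,0,0,35,0,0,0,50,0,0,45,0,0,0,50,0,-20,45,0,0,0,50,0,-20,45,0,0,0,50,0,0,0,0,0,0,50]'

```text
time: 10.9
eef_pos: [0.5676, 0.1576, 0.2169]
tcp_rot: [0.098, 0.995, 0.001, 0.009]
contact_force: [0.6, 0.4, 1.0]
opening: 0.586
finger_force: 0.0
```

Run:
```python
from ring import *
cv2.imwrite("pics/w7.png",im[:,:,::-1])
```

```text
[0.5658 0.1581 0.2129] [-0.317   0.1943  0.1   ] tcp [[-0.0754 -0.0154]]
```

View pics/w7.png

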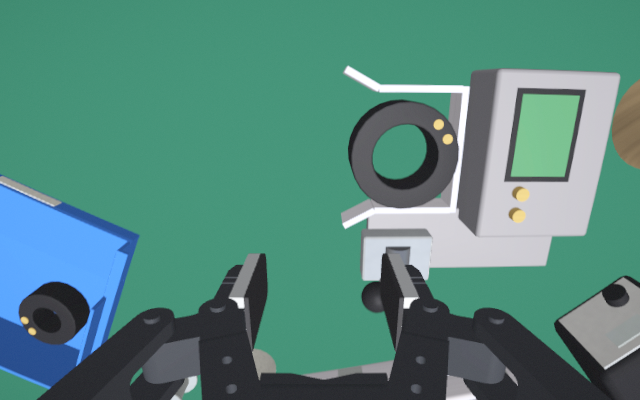

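The ring sits in the nest with its centre at about (403,153), the lever knob is at (376,297), and the small ring is still in the bin at (54,312). I'll check the ring's centre numerically before going to the lever.

Run:
```python
from ring import *
m=(im.max(2)<95).astype(np.uint8); r=np.zeros_like(m); r[95:212,343:462]=1
cs=max(cv2.findContours(m*r,cv2.RETR_EXTERNAL,cv2.CHAIN_APPROX_NONE)[0],key=cv2.contourArea)[:,0]
print(cs.min(0),cs.max(0))
s=cs[(cs[:,1]>165)&(cs[:,1]<208)]; p=plane(c,s,.04)[:,:2]
q=least_squares(lambda x:np.hypot(*(p-x).T)-.05,p.mean(0),loss="soft_l1",f_scale=.001); print("ring",T(q.x[None]),np.abs(q.fun).max())
print("fence L/R inner, stop",T(plane(c,[[420,92],[420,208],[455,150],[457,190]],.03)))
print("knob .1",T(plane(c,[[376,297]],.1)), "start of push (-80,-109):",O-.080*u-.109*v)
```

```text
[0.564  0.1584 0.2094] [ 0.2834 -0.4102 -0.7151] tcp [[-0.0755 -0.0136]]
[348 103] [458 211]
ring [[-0.0016  0.0004]] 0.0018135662958212312
fence L/R inner, stop [[ 0.0104  0.0579]
 [ 0.0186 -0.0503]
 [ 0.0469  0.0064]
 [ 0.053  -0.0322]]
knob .1 [[-0.0318 -0.1039]] start of push (-80,-109): [0.6568 0.1356]
```

>>> move_arm --plan '[30,-11,0,0,0,0,0,30,-11,0,0,0,0,0,30,-10,0,0,0,0,0,0,0,-40,0,0,0,0,0,0,-40,0,0,0,0,0,0,-38,0,0,0,0,0,0,-12,0,0,0,0,0,0,0,0,0,0,0,0,0,0,0,0,0,0]'

```text
time: 11.9
eef_pos: [0.6536, 0.1264, 0.0774]
tcp_rot: [0.097, 0.995, 0.0, 0.001]
contact_force: [0.3, -0.9, 0.2]
opening: -0.003
finger_force: 0.0
```

Run:
```python
from ring import *
print(s["opening"],s["tcp_rot"])
```

```text
[0.6545 0.1264 0.0787] [-0.2021  0.4259 -0.0324] tcp [[-0.0896 -0.1086]]
0.0023707283829303327 [0.0971 0.9953 0.0003 0.0019]
```

Lined up with the lever; next I push along tester +x.

>>> move_arm --plan '[2.3,12,0,0,0,0,0,2.3,12,0,0,0,0,0,2.3,12,0,0,0,0,0,2.3,12,0,0,0,0,0,2.3,12,0,0,0,0,0,2.3,12,0,0,0,0,0,2.3,12,0,0,0,0,0,1.2,6,0,0,0,0,0,0,0,0,0,0,0,0]'

```text
time: 12.85
eef_pos: [0.6696, 0.2172, 0.0754]
tcp_rot: [0.097, 0.995, 0.0, -0.001]
contact_force: [0.7, -0.3, -0.2]
opening: 0.004
finger_force: 0.0
```

>>> move_arm --plan '[1.5,8,0,0,0,0,0,1.5,8,0,0,0,0,0,1,5,0,0,0,0,0,0,0,0,0,0,0,0]'

```text
time: 13.25
eef_pos: [0.6711, 0.2237, 0.0753]
tcp_rot: [0.096, 0.995, -0.014, -0.007]
contact_force: [-11.6, -33.4, 9.4]
opening: -0.003
finger_force: 18.3
```

```bash
cat > knob.py <<'E'
from ring import *
def tri():
    P=[]
    for n,(v0,v1,u0,u1) in(("scene",(225,285,310,365)),("side",(160,195,290,330))):
        k=shot(n); g=k["color"].max(2); m=(g<55).astype(np.uint8); z=np.zeros_like(m); z[v0:v1,u0:u1]=1
        L=cv2.connectedComponentsWithStats(m*z); print(n,[(L[2][i,4],L[3][i].round(1)) for i in range(1,L[0]) if L[2][i,4]>8])
tri()
E
python3 knob.py
```

```text
[0.6711 0.2237 0.0754] [-12.45   -33.4027   9.8957] tcp [[ 0.0092 -0.1063]]
scene [(np.int32(657), array([331.8, 242.5])), (np.int32(395), array([356.5, 262.7]))]
side [(np.int32(19), array([294.9, 163.2])), (np.int32(143), array([308.1, 165.8])), (np.int32(61), array([293.5, 191. ]))]
```

A firm stop at 36 N, where the end of travel should be. I'll back off, rise clear and verify.

>>> move_arm --plan '[-2,-12,0,0,0,0,0,-4,-20,0,0,0,0,0,-6,-30,10,0,0,0,0,-6,-30,40,0,0,0,0,-20,-30,45,0,0,0,0,-40,-30,45,0,0,0,0,-40,-20,40,0,0,0,0,0,0,0,0,0,0,0]'

```text
time: 14.2
eef_pos: [0.576, 0.0789, 0.2386]
tcp_rot: [0.098, 0.995, 0.0, 0.005]
contact_force: [0.6, 0.1, 1.5]
opening: -0.004
finger_force: 0.0
```

Run:
```python
import knob
from ring import *
a=shot("scene");b=shot("side")
ks=[]
for k,(v0,v1,u0,u1) in((a,(225,285,310,370)),(b,(155,195,290,325))):
    m=(k["color"].max(2)<60).astype(np.uint8); z=np.zeros_like(m); z[v0:v1,u0:u1]=1
    L=cv2.connectedComponentsWithStats(m*z); i=max(range(1,L[0]),key=lambda j:L[2][j,4]); ks.append(L[3][i]); print(L[2][i],L[3][i])
A=rays(a,ks[0])[0];B=rays(b,ks[1])[0];t=np.linalg.lstsq(np.c_[A,-B],b["o"]-a["o"],rcond=None)[0]
P,Q=a["o"]+A*t[0],b["o"]+B*t[1]; print("knob",P,Q,T(((P+Q)/2)[None]))
# expected tip at +x end, projected
e=np.r_[O+.034*u-.108*v,.099]; print("expected px",px(a,e),px(b,e))
m=(im.max(2)<95).astype(np.uint8); L=cv2.connectedComponentsWithStats(m); print([(L[2][i],L[3][i].round(0)) for i in range(1,L[0]) if 100<L[2][i,4]<15000 and L[3][i][1]<330])
```

```text
[0.5763 0.0796 0.2358] [-0.2249  0.4896 -1.1622] tcp [[-0.1505 -0.0408]]
scene [(np.int32(395), array([356.5, 262.6])), (np.int32(64), array([334.1, 266.6]))]
side [(np.int32(19), array([294.9, 163.2])), (np.int32(83), array([309.3, 165.5])), (np.int32(61), array([293.5, 191. ]))]
[347 247  23  34 512] [358.6016 262.2715]
[300 155  16  18 108] [310.0463 163.4259]
knob [0.6326 0.2891 0.1255] [0.6957 0.2398 0.1247] [[ 0.0478 -0.0918]]
expected px [[333.7449 265.5302]] [[305.5513 169.7458]]
[(array([575,  64,  65,  90, 962], dtype=int32), array([603., 111.])), (array([ 419,   77,  111,  103, 5972], dtype=int32), array([480., 126.])), (array([516, 244,  31,  28, 701], dtype=int32), array([531., 258.])), (array([319, 251,  10,  42, 347], dtype=int32), array([323., 272.])), (array([  88,  258,   67,   62, 2877], dtype=int32), array([122., 288.])), (array([ 604,  272,   36,   89, 1003], dtype=int32), array([626., 320.]))]
```

Run:
```python
from ring import *
print("knob",T(plane(c,[[531,258]],.099)))
m=(im.max(2)<95).astype(np.uint8); z=np.zeros_like(m); z[70:186,412:533]=1
cs=max(cv2.findContours(m*z,cv2.RETR_EXTERNAL,cv2.CHAIN_APPROX_NONE)[0],key=cv2.contourArea)[:,0]
p=plane(c,cs,.02)[:,:2]; print("ring silhouette mid-height centre",T(p.mean(0)[None]))
s=cs[(cs[:,1]>140)&(cs[:,0]>440)&(cs[:,1]<178)]; p=plane(c,s,.04)[:,:2]
q=least_squares(lambda x:np.hypot(*(p-x).T)-.05,p.mean(0),loss="soft_l1",f_scale=.001); print("ring",T(q.x[None]))
```

```text
[0.5755 0.0807 0.2297] [0.2778 0.0296 0.1333] tcp [[-0.1495 -0.0398]]
knob [[ 0.0303 -0.1005]]
ring silhouette mid-height centre [[ 0.0027 -0.0024]]
ring [[-0.0023 -0.0015]]
```

Run:
```python
from ring import *
a=shot("scene")
def onY(k,uv):
    r=rays(k,uv)[0]; t=(-.108-(k["o"][:2]-O)@v)/(r[:2]@v); P=k["o"]+t*r; return (P[:2]-O)@u,P[2]
for uv in([325.3,246.9],[334.1,266.6]): print("scene",onY(a,uv))
print("wrist now",onY(c,[531,258]))
w=dict(np.load("w1.npz")); print("wrist at start",onY(w,[325,260]))
```

```text
[0.5756 0.0807 0.2297] [0.2839 0.1974 0.4336] tcp [[-0.1495 -0.0399]]
scene (np.float64(-0.02489330959031477), np.float64(0.10636565808044574))
scene (np.float64(0.036241563300656365), np.float64(0.0973266359353725))
wrist now (np.float64(0.04034627267672665), np.float64(0.08361626126048533))
wrist at start (np.float64(-0.030325959463929117), np.float64(0.10253659464478854))
```

```bash
python3 -c "
from h import *
print(order.sign_off())"
```

```text
the job is handed in; nothing more can be done
None
```

The large ring is flat in the nest, measured about 3 mm from the seat, the lever is pushed over to its stop, the small ring is still in the bin, and the job is handed in with no verdict shown; I viewed 11 pictures, one over the limit of 10.

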